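# Put the drawing things away in their holders

## Robot

A 6-joint arm with a two-finger parallel gripper is mounted at the origin on a cart in front of the work surface, level with it; the furniture and walls round the work are solid. World frame = base frame: x ahead of the robot, y to its left, z up, the work surface at z = 0. Lengths are in mm, angles in rad, forces in N, time in s.
With the tool pointing down it reaches from about 400 to 925 mm from the base axis. Payload 12.5 kg.
Tool frame: the origin (TCP) lies midway between the tips of the shut fingers; the grasp point (between the pads) lies 19 mm behind it; z points along the fingers, y is the line along which they close (so a half turn about z gives the same grasp; the last joint's range is limited). The gripper opens to 95 mm and grips with 3 to 60 N. Pads are 20 mm wide; open, the fingers measure 119 mm over their backs; the gripper's body (75 mm by 180 mm) begins 59 mm behind the grasp point.
Start: joints at [-1.399, 0.491, 1.559, -0, 1.092, -0.106], TCP at [171.423, -601.05, 214.661] pointing down, gripper open.
Joint ranges: [-3.1, 3.1], [-0.84, 2.19], [0.05, 2.79], [-1.13, 4.28], [0.06, 2.93], [-2.69, 2.69]. Speed limits (rad/s): [2.22, 2.22, 2.79, 3.14, 3.14, 3.14].

## Interface

Orientations are given as [roll, pitch, yaw] about the fixed x, y, z axes, in that order (R = Rz(yaw) Ry(pitch) Rx(roll)).
In Python, from cell import * gives the robot as it stands.
- The arm moves only by the tool servo_tool, never from a script. Its argument "moves" is one flat list of numbers, 5 for each row, row after row: the shift along the world's x, y, z as a fraction of full scale, then the turn about the world's z as a fraction of full scale, then the opening, from 0 (shut) to 1 (fully open). A call has 1 to 12 rows; each row is the pose to reach, as a shift and turn from the pose commanded when the call began, turning the shorter way round; what a row does not reach only later rows make up. Full scale, the value 1, is 400 mm for a shift and 180 degrees for a turn. A row lasts 1/12 s, in which the tool goes at most 41.7 mm and 7.16 degrees, less where a joint would pass 70% of its speed; a pose out of reach is approached as far as the arm can. A call with a number of a shift or a turn outside -1 to 1 is refused whole. A call with a gripper value outside its range is refused whole. The fingers move at their own pace and stop on an object; the grip force is fixed at half the most. Time passes only in rows, so rows that repeat a pose let the fingers close. It gives the time, the measured TCP pose, the force, the opening and the grip force at its end, in the units of the state.
- state(): the state, without advancing time (a new reading comes with each control period).
- read_camera(name): name is "side" or "top"; returns (picture, depth): 480x640x3 uint8, blue, green, red; 480x640 float32, mm along the optical axis (not along the pixel's ray), 0 where there is no reading.
- get_calibration(name): a dict with "K" (3x3 intrinsics, pixels), "R" (3x3) and "t" (3): a world point X has camera coordinates R X + t. Camera axes: x right, y down, z forward; pixel columns grow to the right and rows downward; lengths in mm; the calibration is good to about 2 mm. A picture is of the moment at which its call begins. get_calibration takes no time and is no camera call.
- job_done(): hands the job in; it is judged then, once.
The state is a dict: "t": time; "joints": joint angles; "qvel": joint speeds; "tau": joint torques, N m; "eef_pos": TCP position; "tcp_rot": TCP orientation; "ft_force": force on the tool from outside, world axes, zero at the start; "moment": the same for the moment, N m; "opening": opening from 0.0 (shut) to 1.0 (fully open); "grip_force": force on a finger pad.
Only numpy, scipy, OpenCV 4.12 (cv2) and the standard library are available. Lean on these libraries where they do the work, as an engineer would, in place of code of your own. Each camera call takes 0.05 s, during which the arm holds its last target. There are 200 camera calls.

## Task

Put the four drawing things away in their own holders and leave the paint tubes where they lie. First stand the ink bottle, kept upright all the way, in the round hollow of the wooden block, before you move any other drawing thing. Then lay the marker pen in the two notches of its rest, centred along it, and lay each eraser flat in the middle of the tray whose lining has its colour: the white one in the white tray, the brick-red one in the red tray.

Things in the scene. Friction and masses are not known exactly. Their poses are not given: they have to be found in the camera images.
- ink_bottle: Small dark red ink bottle with a dark paint-stained cap, standing upright; 35 mm across, 81 mm high; body straight up to about 50 mm, above it the cap, 28 mm across. Origin: centre of its underside, z up along the bottle. 60 to 105 g.
- marker_pen: Marker pen, white barrel with red cap, lying; 135 mm long, 17 mm thick, nearly round. Origin: at mid-length, on its underside as it lies at the start (8 mm below the pen's axis). Its y axis runs along the pen. About 20 g.
- white_eraser: Off-white eraser block lying flat, 22 (x) x 52 (y) x 13 mm high. Origin: centre of its underside.
- red_eraser: Brick-red eraser block lying flat, 28 (x) x 45 (y) x 12 mm high. Origin: centre of its underside.
- ink_block: Fixed light wooden block 90 x 90 x 18 mm with a round hollow in the middle of its top, 53 mm across and 12 mm deep (the hollow's floor is 6 mm above the table). Origin: centre of its underside.
- pen_rest: Fixed light wooden pen rest: base 110 (x) x 62 (y) x 6 mm, two supports 10 mm thick at x = -37 and +37 mm, fingers fit between them. Each has a V notch, 46 mm wide at the top, lowest 14 mm and highest 30 mm above the table. The pen lies along the rest's x, its axis about 24 mm above the table, cap either way. Origin: centre of its underside.
- white_tray: Fixed shallow square wooden tray with off-white lining, 94 x 94 x 14 mm outside, walls 5 mm thick; inside 84 x 84 mm, lining 8 mm above the table, so the rim stands 6 mm above the lining. Origin: centre of its underside.
- red_tray: The same tray with brick-red lining: 94 x 94 x 14 mm outside, inside 84 x 84 mm, lining 8 mm above the table, rim 6 mm above it. Origin: centre of its underside.
- tube_a: Half-used crumpled paint tube, mostly yellow and green stains, lying among the drawing things; 49 (x) x 125 (y) x 28 mm high. Origin: centre of its underside. To be left alone.
- tube_b: Half-used crumpled paint tube, ochre stains with a blue cap, lying among the drawing things; 48 (x) x 138 (y) x 32 mm high. Origin: centre of its underside. To be left alone. (Mind the lamp: its post rises at x 0.38, y 0.46 m, behind it the arm may start; its shade hangs above x 0.55 to 0.69, y 0.22 to 0.37 m, from 0.51 m up.)
Things that resemble listed ones, but are neither listed nor needed, are in the scene too. There is more than one size of the red_eraser; the one meant has the size given above.

How it is judged:
By the outcome, as a careful person would: the job done as asked, in the order asked, and still so for the second after the job is handed in, with the robot touching nothing.
It also fails if it takes over 106 s, if anything falls off the work surface, if the arm or the gripper's body presses on something with over 40 N, if the wrist force passes 120 N, or if a joint passes its speed limit or range.

## Working session

There is one attempt and no reset: what is moved stays moved. The work goes in short steps, Python scripts to look and compute and a tool call to move; the robot and the scene stay as the last step left them, time stands still between calls to the robot, and variables do not carry over. Pictures are saved under pics/ and viewed, at most 14 in all, crops included, and the job is handed in when it is done.

Besides the shell and the picture viewer there is one more tool, called after "Request:" by a JSON object that holds its "name" and its "arguments", one argument or row to a line. servo_tool: Moves the arm, as the interface text tells. Its arguments: {"type":"object","properties":{"moves":{"type":"array"}},"required":["moves"]}

```bash
mkdir -p pics; ls
python3 - <<'E'
from cell import *
import cv2,numpy as np
s=state();print(s['t'],s['eef_pos'],s['tcp_rot'])
for n in("top","side"):
    p,d=read_camera(n);cv2.imwrite(f"pics/{n}0.png",p);np.save(f"{n}0.npy",d)
    c=get_calibration(n);print(n,c['K'].tolist() if hasattr(c['K'],'tolist') else c['K'],np.round(c['R'],3).tolist(),c['t'],(d>0).mean())
E
```

```text
pics
0.0 [ 171.36692323 -600.7853647   214.02356439] [-3.14042114e+00 -1.19857032e-04  2.77783729e-01]
top [[473.7973207609206, 0.0, 320.972514877842], [0.0, 473.7973207609206, 237.2107503940101], [0.0, 0.0, 1.0]] [[0.001, -1.0, -0.026], [-0.993, 0.002, -0.121], [0.121, 0.026, -0.992]] [-13.11292638 512.32474429 883.58160987] 0.99615234375
side [[516.6106436231366, 0.0, 321.5321807484784], [0.0, 516.6106436231366, 243.96133902351644], [0.0, 0.0, 1.0]] [[-0.999, -0.043, -0.013], [-0.004, 0.36, -0.933], [0.045, -0.932, -0.36]] [ 532.30442892   35.62589684 1178.72055672] 0.9959830729166667
```

View pics/top0.png

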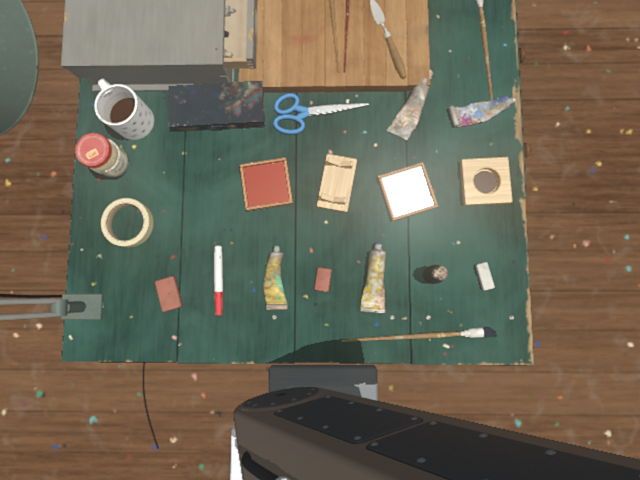

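View pics/side0.png

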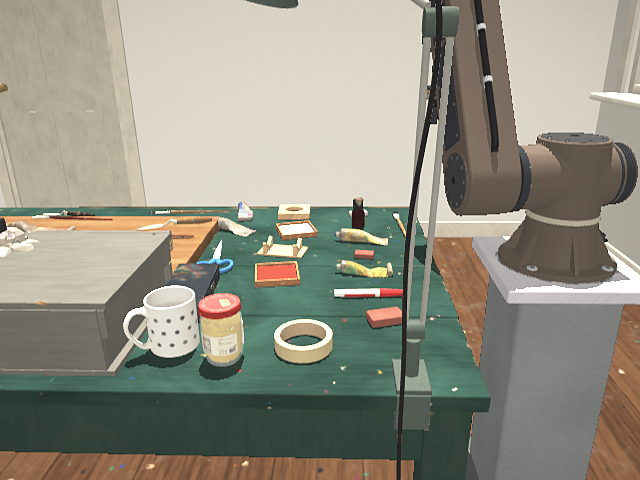

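The top view shows the bottle at (435,272), white eraser (485,276), pen (219,280, cap at the near end), red erasers at (323,279, small) and (168,293, large), ink block (487,181), white tray (407,191), rest (337,182) and red tray (266,184). The side view shows the same things, with the arm clear of them all.

```bash
cat > h.py <<'E'
from cell import *
import cv2,numpy as np
def cloud(n,d):
    c=get_calibration(n);K,R,t=[np.array(c[k],float) for k in('K','R','t')]
    v,u=np.mgrid[:480,:640]
    P=np.stack([(u-K[0,2])/K[0,0]*d,(v-K[1,2])/K[1,1]*d,d],-1)-t
    return P@R
def ray(n,u,v,z):
    c=get_calibration(n);K,R,t=[np.array(c[k],float) for k in('K','R','t')]
    r=R.T@np.linalg.solve(K,[u,v,1]);o=-R.T@t
    return o+r*(z-o[2])/r[2]
def boxes(W,wins,tag):
    for k,(x0,x1,y0,y1,zl,zh) in wins.items():
        m=(W[...,0]>x0)&(W[...,0]<x1)&(W[...,1]>y0)&(W[...,1]<y1)&(W[...,2]>zl)&(W[...,2]<zh)
        p=W[m]
        if len(p)<5: print(tag,k,len(p));continue
        r=cv2.minAreaRect(p[:,:2].astype(np.float32))
        print(tag,k,len(p),'c',np.round(r[0],1),'s',np.round(r[1],1),'a',round(r[2],1),'mean',np.round(p.mean(0),1),'z95',np.round(np.percentile(p[:,2],[5,50,95]),1))
E
python3 - <<'E'
from h import *
W=cloud('top',np.load('top0.npy'));S=cloud('side',np.load('side0.npy'))
pix=dict(bot=(438,272),we=(485,276),pen=(219,280),re=(323,279),big=(168,293),blk=(487,168),wt=(407,191),rest=(337,182),rt=(266,184),ta=(275,280),tb=(373,280))
for k,(u,v) in pix.items(): print(k,np.round(W[v,u],1))
print('table',np.round(W[230,[200,300,420,460]],1).tolist())
spix=dict(bot=(358,205),we=None,pen=(368,293),re=(365,254),blk=(294,207),wt=(297,229),rest=(282,248),rt=(277,272))
for k,u in spix.items():
    if u: print('side',k,np.round(S[u[1],u[0]],1))
p=cv2.imread('pics/top0.png')
a=cv2.resize(p[140:240,230:520],None,fx=2.75,fy=2.75,interpolation=cv2.INTER_CUBIC)
b=cv2.resize(p[235:325,230:520],None,fx=2.75,fy=2.75,interpolation=cv2.INTER_CUBIC)
cv2.imwrite('pics/crop0.png',np.vstack([a,b]))
E
```

```text
bot [ 442.8 -225.4   79.9]
we [ 438.3 -330.    13.1]
pen [430.5 186.5  13.8]
re [432.6 -17.   11.1]
big [405.2 285.4  15.8]
blk [ 651.6 -342.    15.2]
wt [ 607.2 -184.1    9.4]
rest [627.1 -44.9   6.1]
rt [623.2  97.9   8.4]
ta [430.6  76.9  11.1]
tb [ 430.1 -112.9   28.3]
table [[531.3, 231.1, -0.1], [531.2, 29.6, -3.1], [529.9, -209.4, 1.7], [530.0, -288.9, -1.0]]
side bot [ 444.1 -216.8   64. ]
side pen [433.3 199.1  10.6]
side re [432.   -3.1  10.3]
side blk [ 630.5 -363.    13.6]
side wt [ 605.8 -181.3    8.3]
side rest [630.8 -49.7   5.9]
side rt [624.3  99.4   9.4]
```

View pics/crop0.png

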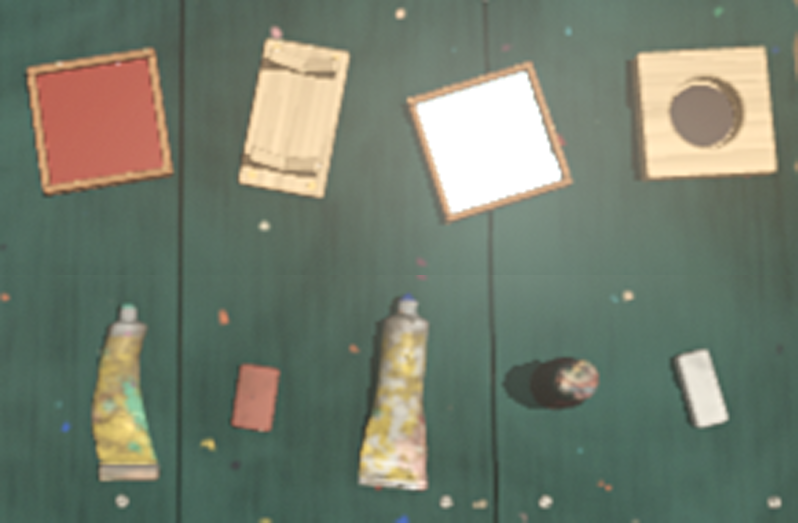

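The crop shows (crop px) red tray corners (28,67) (155,49) (172,172) (44,194); rest base (268,40) (349,52) (323,197) (240,183); white tray (407,99) (531,62) (571,181) (448,221); block (639,49) (766,46) (777,172) (647,180); red eraser (239,363) (279,366) (271,432) (232,426); white eraser (680,357) (709,349) (728,420) (699,429); cap top centre (578,380).

Run:
```python
from h import *
Q=dict(rt=(14,[(28,67),(155,49),(172,172),(44,194)]),rest=(6,[(268,40),(349,52),(323,197),(240,183)]),wt=(14,[(407,99),(531,62),(571,181),(448,221)]),blk=(18,[(639,49),(766,46),(777,172),(647,180)]),re=(12,[(239,363),(279,366),(271,432),(232,426)]),we=(13,[(680,357),(709,349),(728,420),(699,429)]),cap=(81,[(578,380)]*4),hollow_rim=(18,[(672,110),(744,110),(706,76),(706,147)]))
for k,(z,q) in Q.items():
    X=np.array([ray('top',230+(a+.5)/2.75-.5,(140+(b+.5)/2.75-.5) if b<275 else 235+(b-274.5)/2.75-.5,z)[:2] for a,b in q])
    e=[np.linalg.norm(X[i]-X[(i+1)%4]) for i in range(4)]
    ang=[np.degrees(np.arctan2(*(X[(i+1)%4]-X[i])[::-1])).round(1) for i in range(4)]
    print(k,X.mean(0).round(1),np.round(e,1),ang)
p=cv2.imread('pics/top0.png').astype(int);g=p[...,1]-p[...,2]
W=cloud('top',np.load('top0.npy'))
def seg(k,box,z):
    u0,u1,v0,v1=box; s=p[v0:v1,u0:u1]; m=((s[...,2]>s[...,1]-2)&(s[...,2]>90)).astype(np.uint8)
    n,l,st,_=cv2.connectedComponentsWithStats(m);i=1+st[1:,4].argmax()
    vv,uu=np.nonzero(l==i);X=np.array([ray('top',a+u0,b+v0,z)[:2] for a,b in zip(uu,vv)],np.float32)
    r=cv2.minAreaRect(X);print('seg',k,len(X),np.round(r[0],1),np.round(np.array(r[1])+1.8,1),round(r[2],1),X.mean(0).round(1), np.degrees(np.arctan2(*np.linalg.svd(X-X.mean(0),full_matrices=False)[2][0][::-1])).round(1))
seg('pen',(205,235,238,325),9);seg('re',(308,338,260,298),11);seg('we',(470,500,255,297),11);seg('big',(150,185,270,318),15)
seg('rt',(235,297,150,216),12);seg('wt',(373,443,155,225),12);seg('blk',(455,517,150,212),16);seg('rest',(312,362,146,216),8)
# depth clouds
boxes(W,dict(capt=(415,470,-260,-190,70,90),we=(395,480,-365,-295,7,20),re=(395,470,-50,20,6,20),pen=(340,520,160,220,7,25),blk=(570,690,-390,-260,11,30),ta=(340,520,40,110,8,60),tb=(340,540,-150,-80,8,60)),'top')
S=cloud('side',np.load('side0.npy'))
boxes(S,dict(capt=(415,470,-260,-190,55,90),bot=(415,470,-260,-190,10,45),re=(395,470,-50,20,6,20),pen=(340,520,160,220,7,25),blk=(570,690,-390,-260,11,30)),'side')
ps=cv2.imread('pics/side0.png')
cv2.imwrite('pics/crop1.png',cv2.resize(ps[190:310,230:420],None,fx=4.2,fy=4.2,interpolation=cv2.INTER_CUBIC)[:500,:798])
```

```text
rt [623.2  97.2] [94.  92.5 94.  95.4] [np.float64(-82.1), np.float64(-171.8), np.float64(99.7), np.float64(8.2)]
rest [626.3 -44.9] [ 60.3 109.8  61.2 108.9] [np.float64(-99.1), np.float64(169.7), np.float64(80.1), np.float64(-10.8)]
wt [ 606.8 -184.5] [94.  91.6 92.9 93.8] [np.float64(-73.3), np.float64(-163.3), np.float64(108.0), np.float64(17.4)]
blk [ 626.3 -339.7] [90.8 92.3 92.1 96. ] [np.float64(-89.0), np.float64(-177.9), np.float64(93.4), np.float64(1.4)]
re [432.7 -16. ] [28.5 47.  27.9 44.8] [np.float64(-94.3), np.float64(173.0), np.float64(81.3), np.float64(-6.2)]
we [ 438.3 -331.3] [21.3 51.  21.3 51.7] [np.float64(-74.6), np.float64(-167.4), np.float64(107.1), np.float64(12.6)]
cap [ 441.2 -228.4] [0. 0. 0. 0.] [np.float64(0.0), np.float64(0.0), np.float64(0.0), np.float64(0.0)]
hollow_rim [ 626.8 -339.6] [51.1 36.1 52.  35.6] [np.float64(-90.3), np.float64(45.9), np.float64(177.6), np.float64(40.3)]
seg pen 576 [430.3 188.7] [137.2  19.5] 1.6 [428.2 189.6] -177.6
seg re 359 [432.6 -16.1] [31.1 48.3] 81.8 [432.5 -16.2] 171.0
seg we 341 [ 438.9 -329.7] [54.3 26.1] 14.5 [ 439.  -329.6] -165.2
seg big 720 [404.6 285.6] [66.8 44.5] 16.2 [404.4 285.6] -162.9Traceback (most recent call last):
  File "<stdin>", line 16, in <module>
  File "<stdin>", line 13, in seg
  File "h.py", line 9, in ray
    c=get_calibration(n);K,R,t=[np.array(c[k],float) for k in('K','R','t')]
ValueError: time passes only in moves, steps and waits
```

```bash
sed -i 's/^import cv2.*/&\nimport functools\nget_calibration=functools.lru_cache(None)(get_calibration)/' h.py
python3 - <<'E'
from h import *
W=cloud('top',np.load('top0.npy'));S=cloud('side',np.load('side0.npy'))
B=dict(capt=(415,470,-260,-190,70,90),we=(395,480,-365,-295,7,20),re=(395,470,-50,20,6,20),pen=(340,520,160,220,7,25),blk=(570,690,-400,-260,11,30),ta=(340,520,40,115,8,60),tb=(340,540,-150,-80,8,60),rest=(560,690,-90,10,20,40))
boxes(W,B,'top');B.update(bot=(415,470,-260,-190,10,45));boxes(S,B,'side')
ps=cv2.imread('pics/side0.png')
cv2.imwrite('pics/crop1.png',cv2.resize(ps[190:310,230:420],None,fx=4.2,fy=4.2,interpolation=cv2.INTER_CUBIC))
print(state()['t'])
E
```

```text
top capt 192 c [ 441.  -226.9] s [25.4 25.8] a 0.1 mean [ 441.2 -226.3   80.4] z95 [75.2 80.9 83.5]
top we 320 c [ 438.4 -329.1] s [51.6 23.1] a 14.7 mean [ 438.  -328.3   13.1] z95 [ 9.3 13.3 16.2]
top re 329 c [431.9 -15. ] s [28.  44.6] a 82.0 mean [431.7 -15.   12.3] z95 [ 9.4 12.3 15. ]
top pen 532 c [430.1 189.7] s [134.8  15.9] a 1.4 mean [430.1 189.4  14.3] z95 [ 9.5 14.6 17.9]
top blk 1635 c [ 625.4 -337.7] s [90.8 91.8] a 2.2 mean [ 624.7 -337.1   18.3] z95 [14.7 18.5 21.2]
top ta 686 c [434.7  79.1] s [124.   40.3] a 4.9 mean [436.9  78.2  17.5] z95 [ 8.6 16.7 27.9]
top tb 809 c [ 452.  -118.1] s [ 39.1 105.6] a 84.9 mean [ 446.7 -117.3   23.8] z95 [10.7 24.9 32.7]
top rest 191 c [625.5 -43. ] s [50.3 83.4] a 79.1 mean [623.6 -42.2  25.8] z95 [20.6 25.9 31.2]
side capt 56 c [ 444.8 -222.9] s [21.7 23.9] a 57.0 mean [ 444.9 -220.    78. ] z95 [72.4 78.6 82.3]
side we 22 c [ 442.4 -328.9] s [51.2 24.6] a 15.0 mean [ 439.2 -326.    11.4] z95 [ 7.2 12.2 13.7]
side re 125 c [434.3 -12.9] s [30.6 44.4] a 81.3 mean [434.5  -9.   11.1] z95 [ 7.4 11.7 13.7]
side pen 409 c [433.  193.9] s [133.8  16.3] a 3.8 mean [433.8 195.4  12.4] z95 [ 7.6 12.7 16.3]
side blk 323 c [ 628.6 -334.1] s [ 89.6 100.3] a 3.7 mean [ 628.3 -328.5   17.1] z95 [11.9 17.8 19.9]
side ta 363 c [437.9  79.2] s [124.1  44.3] a 3.8 mean [449.9  86.3  16.4] z95 [ 8.6 15.1 27. ]
side tb 364 c [ 454.6 -109.5] s [ 36.1 103.9] a 89.4 mean [ 455.8 -108.1   20.3] z95 [ 9.2 20.2 31.6]
side rest 92 c [628.5 -41.4] s [54.2 84.8] a 80.5 mean [630.5 -43.6  24.7] z95 [20.5 24.6 29.5]
side bot 165 c [ 443.1 -216. ] s [33.6 23.2] a 3.3 mean [ 443.8 -214.3   27.7] z95 [11.6 27.7 43.5]
0.1
```

View pics/crop1.png

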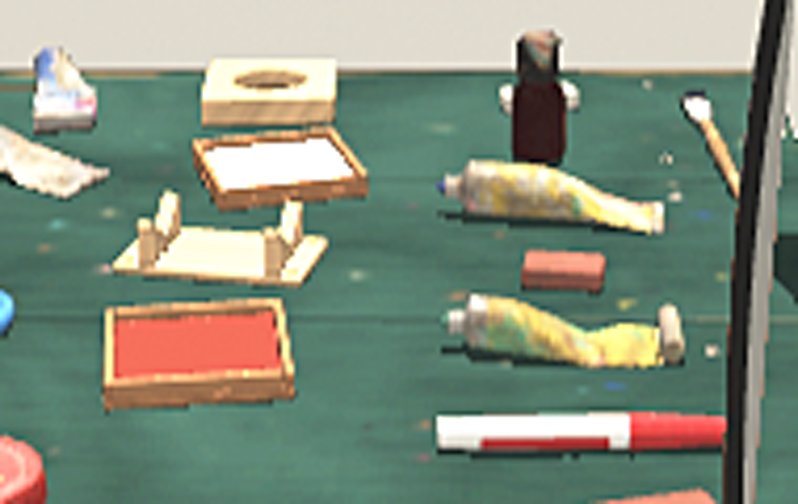

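Top and side agree within about 3 mm, and the heights match the text. Bottle (442,-227), white eraser (439,-329.5, 15°), red eraser (433,-15, -8°; 28x45 confirmed), pen (431,190, 2°), block (626.5,-339), white tray (607,-184, 17°), rest (627,-44, -10.5°), red tray (623.5,97.5, 8°). I'll go to above the bottle first.

Request:
{"name": "servo_tool", "arguments": {
  "moves": [0.677,0.935,-0.15,0,0.75,0.677,0.935,-0.15,0,0.75,0.677,0.935,-0.15,0,0.75,0.677,0.935,-0.15,0,0.75,0.677,0.935,-0.15,0,0.75,0.677,0.935,-0.15,0,0.75,0.677,0.935,-0.15,0,0.75,0.677,0.935,-0.15,0,0.75,0.677,0.935,-0.15,0,0.75,0.677,0.935,-0.15,0,0.75,0.677,0.935,-0.15,0,0.75,0.677,0.935,-0.15,0,0.75]
}}

```text
t: 1.1
eef_pos: [444.1, -222.7, 153.9]
tcp_rot: [-3.14, 0.0, 0.281]
ft_force: [-1.1, -0.1, -1.2]
opening: 0.749
grip_force: 0.0
```

Request:
{"name": "servo_tool", "arguments": {
  "moves": [0,0,0,0,0.75,0,0,0,0,0.75,0,0,0,0,0.75,0,0,0,0,0.75]
}}

```text
t: 1.43
eef_pos: [441.6, -228.3, 154.8]
tcp_rot: [3.141, -0.0, 0.276]
ft_force: [0.7, -0.4, 0.0]
opening: 0.749
grip_force: 0.0
```

Run:
```python
from h import *
p,d=read_camera('top');s=state();print(s['eef_pos'],s['tcp_rot'])
pc=p[215:335,340:530];q,_=read_camera('side')
cv2.imwrite('pics/b1.png',np.hstack([cv2.resize(pc,None,fx=2.1,fy=4.2)[:,:],cv2.resize(q[150:270,290:480],None,fx=2.1,fy=4.2)])[:600,:800])
```

```text
[ 441.61731492 -228.27243698  154.8148473 ] [ 3.14124472e+00 -1.31445021e-04  2.75690200e-01]
```

Request:
{"name": "servo_tool", "arguments": {
  "moves": [0,0,-0.06,0,0.75,0,0,-0.13,0,0.75,0,0,-0.2,0,0.75,0,0,-0.27,0,0.75,0,0,-0.31,0,0.75,0,0,-0.335,0,0.75,0,0,-0.335,0,0.75,0,0,-0.335,0,0.75,0,0,-0.335,0,0.3,0,0,-0.335,0,0,0,0,-0.335,0,0,0,0,-0.335,0,0]
}}

```text
t: 2.53
eef_pos: [442.5, -227.2, 21.4]
tcp_rot: [3.14, -0.001, 0.278]
ft_force: [0.5, -0.5, -0.5]
opening: 0.523
grip_force: 0.0
```

Request:
{"name": "servo_tool", "arguments": {
  "moves": [0,0,0,0,0,0,0,0,0,0,0,0,0,0,0,0,0,0,0,0,0,0,0,0,0]
}}

```text
t: 2.95
eef_pos: [442.3, -227.1, 20.8]
tcp_rot: [3.141, -0.0, 0.278]
ft_force: [0.5, 0.6, 3.3]
opening: 0.359
grip_force: 30.0
```

Request:
{"name": "servo_tool", "arguments": {
  "moves": [0,0,0.04,0,0,0,0,0.1,0,0,0.02,-0.012,0.13,0,0,0.07,-0.042,0.13,0,0,0.13,-0.079,0.13,0,0,0.19,-0.115,0.13,0,0,0.25,-0.152,0.13,0,0,0.31,-0.188,0.13,0,0,0.37,-0.225,0.13,0,0,0.42,-0.255,0.13,0,0,0.45,-0.273,0.13,0,0,0.461,-0.28,0.13,0,0]
}}

```text
t: 3.95
eef_pos: [627.8, -339.8, 71.8]
tcp_rot: [3.142, 0.0, 0.278]
ft_force: [-0.2, -0.2, -0.6]
opening: 0.358
grip_force: 30.0
```

Request:
{"name": "servo_tool", "arguments": {
  "moves": [0,0,0,0,0,0,0,0,0,0,0,0,-0.03,0,0,0,0,-0.06,0,0,0,0,-0.09,0,0,0,0,-0.105,0,0,0,0,-0.112,0,0,0,0,-0.112,0,0,0,0,-0.112,0,0]
}}

```text
t: 4.7
eef_pos: [626.5, -339.0, 27.5]
tcp_rot: [-3.141, 0.0, 0.278]
ft_force: [-1.1, -0.3, -0.1]
opening: 0.358
grip_force: 30.0
```

Run:
```python
from h import *
p,d=read_camera('top');q,e=read_camera('side');s=state();print(s['t'],s['eef_pos'],s['ft_force'],s['opening'])
a=cv2.resize(p[130:290,380:540],(400,400),interpolation=cv2.INTER_CUBIC);b=cv2.resize(q[150:250,250:350],(400,400),interpolation=cv2.INTER_CUBIC)
cv2.imwrite('pics/b2.png',np.hstack([a,b]))
```

```text
4.8 [ 626.60748615 -339.02746271   27.65984396] [-0.26456197 -0.56601949 -0.81385088] 0.35702872718274664
```

View pics/b2.png

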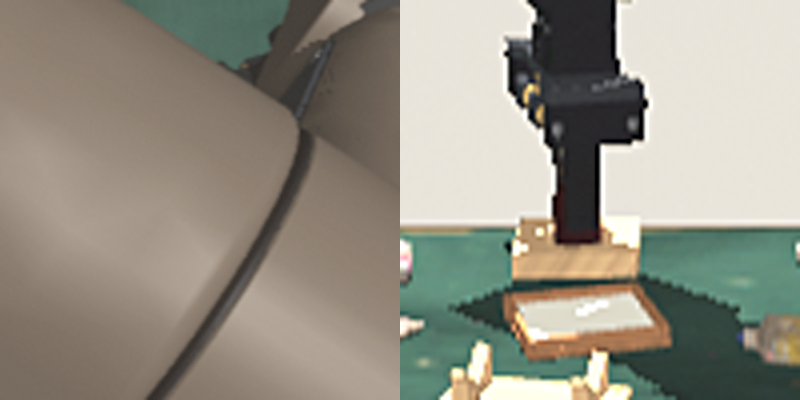

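The side view shows the bottle sitting within the hollow, with the fingers just above the block. I'll lower it slightly, release and rise.

Request:
{"name": "servo_tool", "arguments": {
  "moves": [0,0,-0.003,0,0,0,0,-0.003,0,0,0,0,-0.003,0,0.5,0,0,-0.003,0,0.65,0,0,-0.003,0,0.65,0,0,-0.003,0,0.65,0,0,0.05,0,0.65,0,0,0.12,0,0.65,0,0,0.2,0,0.65,0,0,0.26,0,0.65,0,0,0.26,0,0.65]
}}

```text
t: 5.72
eef_pos: [628.4, -340.2, 137.6]
tcp_rot: [3.135, -0.005, 0.278]
ft_force: [0.4, 0.4, 0.4]
opening: 0.65
grip_force: 0.0
```

Request:
{"name": "servo_tool", "arguments": {
  "moves": [-0.08,0.004,0,0,0.5,-0.16,0.008,0,0,0.5,-0.24,0.012,0,-0.007,0.5,-0.33,0.016,0,-0.007,0.5,-0.4,0.02,-0.02,-0.007,0.5,-0.45,0.023,-0.08,-0.007,0.5,-0.468,0.023,-0.12,-0.007,0.5,-0.468,0.023,-0.12,-0.007,0.5]
}}

```text
t: 6.38
eef_pos: [436.8, -328.8, 81.4]
tcp_rot: [-3.137, 0.003, 0.254]
ft_force: [0.4, -0.2, 0.8]
opening: 0.498
grip_force: 0.0
```

Run:
```python
from h import *
p,d=read_camera('top');q,e=read_camera('side');s=state();print(s['t'],s['eef_pos'],s['ft_force'],s['opening'])
a=cv2.resize(p[130:330,380:540],(400,500),interpolation=cv2.INTER_CUBIC);b=cv2.resize(q[150:275,270:370],(400,500),interpolation=cv2.INTER_CUBIC)
cv2.imwrite('pics/b3.png',np.hstack([a,b]))
boxes(cloud('top',d),dict(cap=(590,670,-380,-300,70,100)),'top');boxes(cloud('side',e),dict(cap=(590,670,-380,-300,70,100)),'side')
```

```text
6.4833 [ 439.66972675 -330.06601506   83.83140878] [ 0.28328431 -0.79999462  0.37065197] 0.49807444932397266
top cap 216 c [ 624.8 -337.5] s [25.7 27.1] a 71.9 mean [ 623.6 -336.4   85.2] z95 [74.3 87.  89.8]
side cap 71 c [ 629. -334.] s [28.2 25.4] a 83.3 mean [ 628.  -330.4   80.1] z95 [70.7 80.6 87.8]
```

View pics/b3.png

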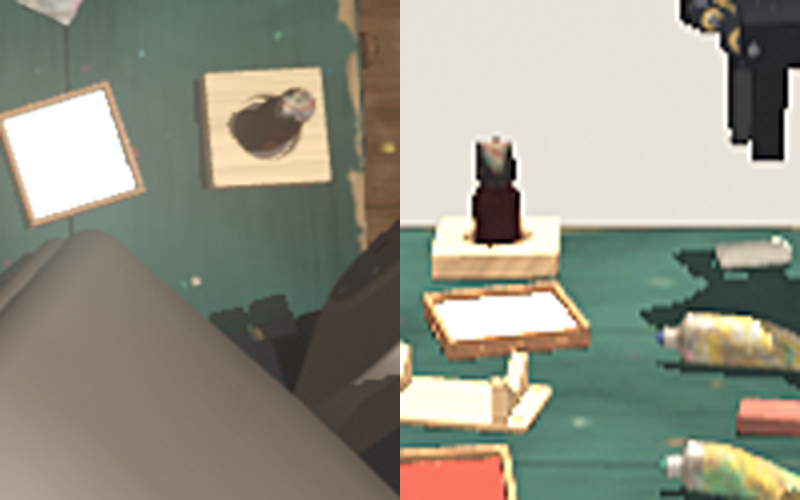

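The bottle stands upright in the hollow with its top at 87 mm as expected (cap at about (295,100) in the left panel), and nothing else has moved. Next is the white eraser.

Request:
{"name": "servo_tool", "arguments": {
  "moves": [0,0,-0.07,0,0.5,0,0,-0.14,0,0.5,0,0,-0.18,0,0.5,0,0,-0.2,0,0.5,0,0,-0.202,0,0.5,0,0,-0.202,0,0.5,0,0,-0.202,0,0,0,0,-0.202,0,0,0,0,-0.202,0,0,0,0,-0.202,0,0,0,0,-0.202,0,0,0,0,-0.202,0,0]
}}

```text
t: 7.48
eef_pos: [439.6, -330.0, 3.6]
tcp_rot: [3.141, -0.0, 0.256]
ft_force: [-0.9, 0.9, 6.5]
opening: 0.226
grip_force: 30.0
```

Request:
{"name": "servo_tool", "arguments": {
  "moves": [0,0,0,0,0,0,0,0,0,0,0,0,0,0,0]
}}

```text
t: 7.73
eef_pos: [439.6, -330.1, 3.6]
tcp_rot: [3.141, -0.0, 0.256]
ft_force: [-1.2, -0.1, 6.7]
opening: 0.226
grip_force: 30.0
```

Request:
{"name": "servo_tool", "arguments": {
  "moves": [0,0,0.04,0,0,0,0,0.1,0,0,0.03,0.026,0.15,0,0,0.09,0.078,0.15,0,0,0.15,0.131,0.15,0.013,0,0.21,0.183,0.15,0.013,0,0.27,0.235,0.15,0.013,0,0.33,0.287,0.15,0.013,0,0.38,0.331,0.15,0.013,0,0.41,0.357,0.15,0.013,0,0.419,0.365,0.13,0.013,0,0.419,0.365,0.1,0.013,0]
}}

```text
t: 8.73
eef_pos: [607.6, -183.6, 43.0]
tcp_rot: [3.14, -0.001, 0.298]
ft_force: [0.2, -0.7, -0.3]
opening: 0.229
grip_force: 30.0
```

Request:
{"name": "servo_tool", "arguments": {
  "moves": [0,0,-0.02,0,0,0,0,-0.05,0,0,0,0,-0.07,0,0,0,0,-0.076,0,0,0,0,-0.078,0,0,0,0,-0.079,0,0,0,0,-0.079,0,0]
}}

```text
t: 9.32
eef_pos: [606.0, -184.6, 11.5]
tcp_rot: [-3.141, 0.001, 0.296]
ft_force: [-4.7, -0.6, 6.7]
opening: 0.226
grip_force: 30.0
```

Request:
{"name": "servo_tool", "arguments": {
  "moves": [0,0,0,0,0.4,0,0,0,0,0.5,0,0,0,0,0.5,0,0,0,0,0.5,0,0,0.05,0,0.5,0,0,0.13,0,0.5,0,0,0.22,0,0.5,0,0,0.25,0,0.5]
}}

```text
t: 9.98
eef_pos: [608.5, -184.5, 115.9]
tcp_rot: [3.138, -0.004, 0.297]
ft_force: [-0.4, -0.3, 0.7]
opening: 0.501
grip_force: 0.0
```

Request:
{"name": "servo_tool", "arguments": {
  "moves": [-0.03,0.065,0,-0.01,0.5,-0.07,0.15,0,-0.03,0.5,-0.11,0.23,0,-0.05,0.5,-0.15,0.32,0,-0.083,0.5,-0.19,0.405,0,-0.083,0.5,-0.23,0.49,0,-0.083,0.5,-0.27,0.575,0,-0.083,0.5,-0.31,0.66,0,-0.083,0.5,-0.35,0.745,0,-0.083,0.5,-0.39,0.83,0,-0.083,0.5,-0.42,0.895,0,-0.083,0.5,-0.44,0.935,0,-0.083,0.5]
}}

```text
t: 10.98
eef_pos: [429.6, 192.3, 111.4]
tcp_rot: [-3.142, 0.0, 0.038]
ft_force: [-0.1, -0.1, 0.5]
opening: 0.499
grip_force: 0.0
```

Request:
{"name": "servo_tool", "arguments": {
  "moves": [0,0,0,0,0.5,0,0,0,0,0.5,0,0,0,0,0.5]
}}

```text
t: 11.23
eef_pos: [431.4, 189.7, 111.4]
tcp_rot: [3.141, -0.0, 0.036]
ft_force: [-0.0, 0.8, -0.4]
opening: 0.497
grip_force: 0.0
```

Run:
```python
from h import *
p,d=read_camera('top');q,e=read_camera('side');s=state();print(s['t'],s['eef_pos'],s['tcp_rot'],s['opening'])
a=cv2.resize(p[140:240,230:520],None,fx=2.75,fy=2.75,interpolation=cv2.INTER_CUBIC);b=cv2.resize(q[190:310,230:420],None,fx=2.3,fy=2.3,interpolation=cv2.INTER_CUBIC)
b=np.hstack([b,np.zeros((b.shape[0],a.shape[1]-b.shape[1],3),np.uint8)])
cv2.imwrite('pics/b4.png',np.vstack([a,b]))
B=dict(we=(565,650,-225,-145,15,40),pen=(340,520,160,220,7,25),cap=(590,670,-380,-300,70,100))
boxes(cloud('top',d),B,'top');boxes(cloud('side',e),B,'side')
```

```text
11.3333 [431.55885776 189.30896627 111.38586372] [ 3.14147676e+00 -8.47664285e-05  3.46014228e-02] 0.4962673276601657
top we 352 c [ 607.3 -185. ] s [78.8 84.8] a 89.0 mean [ 605.5 -184.6   20.4] z95 [15.5 20.9 23.9]
top pen 211 c [430.2 185.8] s [134.8  23.1] a 1.4 mean [415.2 187.8  13.4] z95 [ 8.8 13.5 17.3]
top cap 219 c [ 625.2 -337.8] s [25.9 26.9] a 88.8 mean [ 623.5 -336.5   84.7] z95 [73.  86.4 89.3]
side we 97 c [ 606.8 -181.8] s [81. 73.] a 0.2 mean [ 607.2 -177.3   19.5] z95 [15.3 20.  22.9]
side pen 405 c [432.9 194.2] s [133.9  18.6] a 3.9 mean [434.3 195.5  12.4] z95 [ 7.7 12.9 16.4]
side cap 68 c [ 629.9 -334.9] s [25.6 29. ] a 48.1 mean [ 627.7 -331.    80.4] z95 [71.5 80.6 87.7]
```

View pics/b4.png

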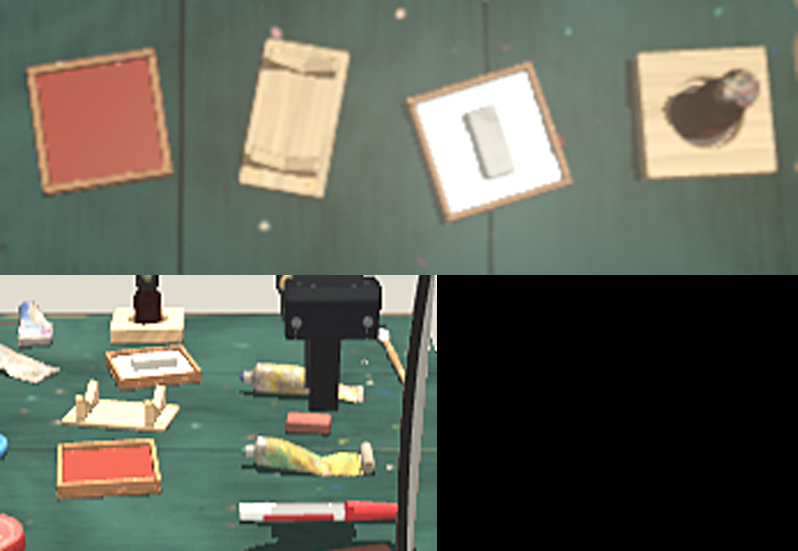

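The eraser lies central in the white tray (eraser centre (488,142), tray centre (489,141)) and the bottle is unchanged. The gripper is above the pen, so I'll grasp it.

Request:
{"name": "servo_tool", "arguments": {
  "moves": [0,0,-0.07,0,0.5,0,0,-0.15,0,0.5,0,0,-0.22,0,0.5,0,0,-0.26,0,0.5,0,0,-0.27,0,0.5,0,0,-0.271,0,0.5,0,0,-0.271,0,0,0,0,-0.271,0,0,0,0,-0.271,0,0,0,0,-0.271,0,0,0,0,-0.271,0,0,0,0,-0.271,0,0]
}}

```text
t: 12.33
eef_pos: [431.2, 190.2, 3.5]
tcp_rot: [-3.142, -0.001, 0.036]
ft_force: [0.5, -1.7, 6.2]
opening: 0.159
grip_force: 30.0
```

Request:
{"name": "servo_tool", "arguments": {
  "moves": [0,0,0,0,0,0,0,0,0,0,0,0,0,0,0]
}}

```text
t: 12.58
eef_pos: [431.3, 190.2, 3.6]
tcp_rot: [-3.142, -0.001, 0.036]
ft_force: [0.0, -0.7, 6.7]
opening: 0.158
grip_force: 30.0
```

Request:
{"name": "servo_tool", "arguments": {
  "moves": [0,0,0.04,0,0,0,0,0.1,0,0,0.03,-0.036,0.16,0,0,0.08,-0.095,0.17,-0.02,0,0.14,-0.167,0.17,-0.04,0,0.2,-0.239,0.17,-0.07,0,0.26,-0.31,0.17,-0.07,0,0.32,-0.382,0.17,-0.07,0,0.38,-0.454,0.17,-0.07,0,0.44,-0.525,0.17,-0.07,0,0.48,-0.573,0.17,-0.07,0,0.49,-0.585,0.17,-0.07,0]
}}

```text
t: 13.58
eef_pos: [629.1, -47.1, 70.9]
tcp_rot: [3.141, -0.002, -0.187]
ft_force: [-0.3, 1.4, -0.1]
opening: 0.157
grip_force: 30.0
```

Request:
{"name": "servo_tool", "arguments": {
  "moves": [0,0,0,0,0,0,0,0,0,0,0,0,-0.04,0,0,0,0,-0.07,0,0,0,0,-0.09,0,0,0,0,-0.1,0,0,0,0,-0.1,0,0,0,0,-0.1,0,0]
}}

```text
t: 14.25
eef_pos: [627.0, -43.5, 31.1]
tcp_rot: [3.141, 0.0, -0.184]
ft_force: [-0.4, 0.2, 0.1]
opening: 0.155
grip_force: 30.0
```

Run:
```python
from h import *
p,d=read_camera('top');q,e=read_camera('side');s=state();print(s['t'],s['eef_pos'],s['tcp_rot'],s['opening'])
a=cv2.resize(p[130:240,280:390],(400,400),interpolation=cv2.INTER_CUBIC);b=cv2.resize(q[200:300,230:330],(400,400),interpolation=cv2.INTER_CUBIC)
cv2.imwrite('pics/b5.png',np.hstack([a,b]))
```

```text
14.35 [627.23968654 -43.75185776  31.56072254] [ 3.14152179e+00 -6.60136374e-04 -1.83906179e-01] 0.15328505714281349
```

View pics/b5.png

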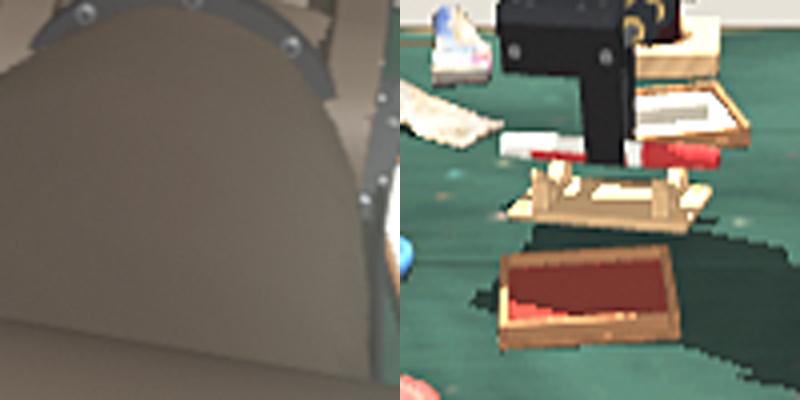

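The side view shows the pen level, about 12 mm above the rest and centred on it (pen columns 500–720, supports at 550 and 675). Lowering.

Request:
{"name": "servo_tool", "arguments": {
  "moves": [0,0,-0.01,0,0,0,0,-0.02,0,0,0,0,-0.025,0,0,0,0,-0.03,0,0,0,0,-0.03,0,0,0,0,-0.03,0,0]
}}

```text
t: 14.85
eef_pos: [627.2, -43.5, 20.3]
tcp_rot: [-3.141, -0.001, -0.184]
ft_force: [-3.5, 3.5, 14.0]
opening: 0.157
grip_force: 29.9
```

Run:
```python
from h import *
q,e=read_camera('side');s=state();print(s['t'],s['eef_pos'],s['ft_force'],s['opening'])
cv2.imwrite('pics/b6.png',cv2.resize(q[210:270,230:320],(750,500),interpolation=cv2.INTER_CUBIC))
```

```text
14.9 [627.24812696 -43.56720681  20.26802723] [-3.89159448  2.31937429 14.44827911] 0.1565852687008531
```

View pics/b6.png

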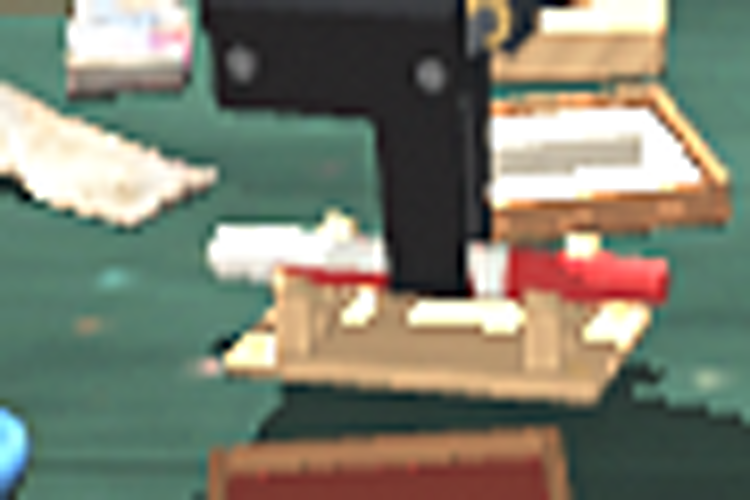

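The pen is seated in both notches (14 N contact force, level). Releasing and going to the red eraser.

Request:
{"name": "servo_tool", "arguments": {
  "moves": [0,0,0.001,0,0.3,0,0,0.001,0,0.4,0,0,0.001,0,0.4,0,0,0.001,0,0.4,0,0,0.05,0,0.4,0,0,0.13,0,0.4,0,0,0.2,0,0.5,0,0,0.2,0,0.5]
}}

```text
t: 15.57
eef_pos: [629.1, -44.2, 103.9]
tcp_rot: [3.142, -0.007, -0.184]
ft_force: [0.3, 1.0, 1.0]
opening: 0.475
grip_force: 0.0
```

Request:
{"name": "servo_tool", "arguments": {
  "moves": [-0.07,0.01,0,0,0.55,-0.16,0.024,0,0,0.55,-0.25,0.037,0,0.014,0.55,-0.34,0.05,0,0.014,0.55,-0.41,0.061,0,0.014,0.55,-0.46,0.068,0,0.014,0.55,-0.485,0.072,0,0.014,0.55,-0.485,0.072,0,0.014,0.55,-0.485,0.072,0,0.014,0.55,-0.485,0.072,0,0.014,0.55]
}}

```text
t: 16.4
eef_pos: [434.6, -15.4, 99.1]
tcp_rot: [3.141, -0.001, -0.14]
ft_force: [-0.5, 0.5, 0.0]
opening: 0.55
grip_force: 0.0
```

Run:
```python
from h import *
p,d=read_camera('top');q,e=read_camera('side');s=state();print(s['t'],s['eef_pos'],s['tcp_rot'],s['opening'])
a=cv2.resize(p[130:230,290:390],(400,400),interpolation=cv2.INTER_CUBIC);b=cv2.resize(q[190:290,260:360],(400,400),interpolation=cv2.INTER_CUBIC)
cv2.imwrite('pics/b7.png',np.hstack([a,b]))
B=dict(re=(395,470,-50,20,6,20),pen=(540,720,-100,10,26,45))
boxes(cloud('side',e),B,'side');boxes(cloud('top',d),B,'top')
```

```text
16.5 [434.15350454 -15.27578745  98.88429346] [ 3.14148084e+00 -5.20217631e-04 -1.40093367e-01] 0.5505890163616975
side re 124 c [434.6 -11.2] s [33.9 43.8] a 83.2 mean [434.5  -9.   11.2] z95 [ 7.2 11.7 13.5]
side pen 256 c [629.2 -41.1] s [ 50.4 136.4] a 81.0 mean [629.9 -39.   30.1] z95 [26.7 30.2 33.5]
top re 0
top pen 585 c [625.5 -42.9] s [ 50.2 134.6] a 79.4 mean [624.6 -42.9  31.4] z95 [27.  31.7 35.4]
```

View pics/b7.png

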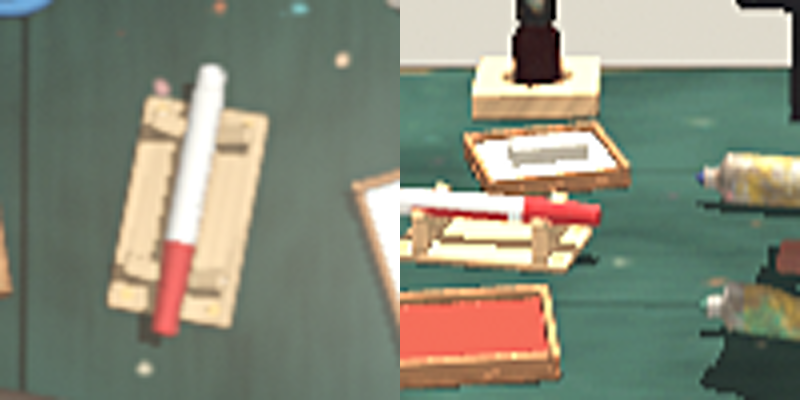

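The pen lies in both notches along the rest; its depth centre (625.5,-42.9) matches the rest's (625.5,-43.0). Next I'll grasp the red eraser.

Request:
{"name": "servo_tool", "arguments": {
  "moves": [0,0,-0.07,0,0.55,0,0,-0.14,0,0.55,0,0,-0.2,0,0.55,0,0,-0.23,0,0.55,0,0,-0.24,0,0.55,0,0,-0.24,0,0.55,0,0,-0.24,0,0,0,0,-0.24,0,0,0,0,-0.24,0,0,0,0,-0.24,0,0,0,0,-0.24,0,0,0,0,-0.24,0,0]
}}

```text
t: 17.5
eef_pos: [433.4, -15.1, 3.7]
tcp_rot: [3.141, -0.001, -0.14]
ft_force: [-1.0, 0.0, 8.2]
opening: 0.288
grip_force: 30.0
```

Request:
{"name": "servo_tool", "arguments": {
  "moves": [0,0,0,0,0,0,0,0,0,0,0,0,0,0,0]
}}

```text
t: 17.75
eef_pos: [433.4, -15.1, 3.7]
tcp_rot: [3.141, -0.001, -0.14]
ft_force: [-1.0, -0.7, 7.8]
opening: 0.29
grip_force: 30.0
```

Run:
```python
from h import *
a=ray('top',290+211.5/4-.4,130+65/4-.4,25);b=ray('top',290+165/4-.4,130+335/4-.4,25)
print(a,b,(a+b)/2)
```

```text
[695.92719568 -55.89899508  25.        ] [559.99186514 -32.57356622  25.        ] [627.95953041 -44.23628065  25.        ]
```

Gripped at 27.5 mm, which is the right eraser. The pen's midpoint (628,-44) matches the rest. On to the red tray.

Request:
{"name": "servo_tool", "arguments": {
  "moves": [0,0,0.04,0,0,0,0,0.1,0,0,0.03,0.018,0.16,0.01,0,0.08,0.047,0.17,0.03,0,0.14,0.083,0.17,0.05,0,0.2,0.118,0.17,0.07,0,0.26,0.153,0.17,0.089,0,0.32,0.189,0.17,0.089,0,0.38,0.224,0.17,0.089,0,0.43,0.254,0.17,0.089,0,0.466,0.275,0.15,0.089,0,0.476,0.281,0.11,0.089,0]
}}

```text
t: 18.75
eef_pos: [626.3, 98.7, 48.4]
tcp_rot: [3.141, -0.005, 0.141]
ft_force: [-1.8, -1.0, 0.4]
opening: 0.295
grip_force: 30.0
```

Request:
{"name": "servo_tool", "arguments": {
  "moves": [0,0,-0.02,0,0,0,0,-0.05,0,0,0,0,-0.08,0,0,0,0,-0.086,0,0,0,0,-0.088,0,0,0,0,-0.089,0,0,0,0,-0.089,0,0]
}}

```text
t: 19.33
eef_pos: [622.8, 97.0, 11.5]
tcp_rot: [3.142, 0.001, 0.139]
ft_force: [0.1, 0.7, 1.8]
opening: 0.289
grip_force: 30.0
```

Request:
{"name": "servo_tool", "arguments": {
  "moves": [0,0,-0.001,0,0,0,0,-0.001,0,0.45,0,0,-0.001,0,0.5,0,0,-0.001,0,0.5,0,0,-0.001,0,0.5,0,0,0.05,0,0.5,0,0,0.13,0,0.5,0,0,0.22,0,0.5,0,0,0.3,0,0.5,0,0,0.3,0,0.5]
}}

```text
t: 20.17
eef_pos: [625.9, 97.6, 137.6]
tcp_rot: [3.141, -0.009, 0.14]
ft_force: [0.0, 0.5, 0.1]
opening: 0.498
grip_force: 0.0
```

Request:
{"name": "servo_tool", "arguments": {
  "moves": [-0.07,0,0,0,0.5,-0.16,0,0,0,0.5,-0.25,0,0,0,0.5,-0.34,0,0,0,0.5,-0.41,0,0,0,0.5,-0.44,0,0,0,0.5,-0.44,0,0,0,0.5,-0.44,0,0,0,0.5,-0.44,0,0,0,0.5]
}}

```text
t: 20.92
eef_pos: [448.6, 97.3, 131.5]
tcp_rot: [3.141, -0.001, 0.139]
ft_force: [0.5, 0.4, -0.2]
opening: 0.505
grip_force: 0.0
```

Run:
```python
from h import *
p,d=read_camera('top');q,e=read_camera('side');s=state();print(s['t'],s['eef_pos'],s['ft_force'],s['opening'])
a=cv2.resize(p[140:240,230:520],None,fx=2.75,fy=2.75,interpolation=cv2.INTER_CUBIC);b=cv2.resize(q[190:310,230:420],None,fx=2.3,fy=2.3,interpolation=cv2.INTER_CUBIC)
b=np.hstack([b,np.zeros((b.shape[0],a.shape[1]-b.shape[1],3),np.uint8)])
cv2.imwrite('pics/b8.png',np.vstack([a,b]))
boxes(cloud('top',d),dict(re=(590,660,60,135,16,40),ta=(340,520,40,115,8,60),tb=(340,540,-150,-80,8,60)),'top')
```

```text
21.0167 [448.44128686  97.30651264 131.25627391] [-0.01420762  0.43978136  0.5606456 ] 0.5021545551341914
top re 307 c [620.9  97.1] s [44.7 27.8] a 7.8 mean [620.6  96.9  20.4] z95 [17.3 20.3 23.3]
top ta 229 c [434.  65.] s [ 28.9 121.3] a 85.8 mean [421.3  69.9  15.2] z95 [ 8.4 13.7 26. ]
top tb 812 c [ 451.4 -116.4] s [ 39.1 106.6] a 87.1 mean [ 446.6 -117.3   23.9] z95 [10.3 25.  32.7]
```

View pics/b8.png

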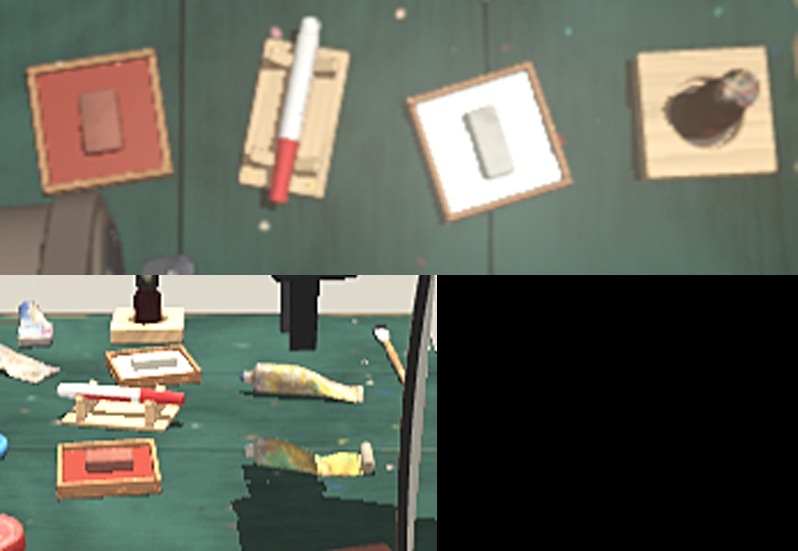

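The picture shows the bottle upright in its hollow, the white eraser (488,142) and red eraser (101,122) flat in the middle of their trays, and the pen lying in both notches. The tubes are where they were, and the gripper is clear.

```bash
python3 -c "
from cell import *
print(job_done())"
```

```text
the job is handed in; nothing more can be done
None
```

All four drawing things are in their holders, with the bottle placed first and the paint tubes left where they lay; the job was handed in at about 21 s, after the white eraser, the pen and the red eraser were placed in that order.

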